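# Slide the blue grinder home into its empty bay

## Robot

A 6-joint arm with a two-finger parallel gripper is mounted at the origin on the work surface. World frame = base frame: x ahead of the robot, y to its left, z up, the work surface at z = 0. Lengths are in mm, angles in rad, forces in N, time in s.
With the tool pointing down it reaches from about 275 to 825 mm from the base axis. Payload 4.9 kg.
Tool frame: the origin (TCP) lies at the very end of the fingers, on their centre line; the grasp point (between the pads) lies 19 mm behind it; z points along the fingers, y is the direction in which the jaws open and shut (so a half turn about z gives the same grasp; the last joint's range is limited). The gripper opens to 85 mm and grips with 20 to 120 N. Pads are 22 mm wide; open, the fingers measure 114 mm over their backs; the gripper's body (76 mm by 85 mm) begins 54 mm behind the grasp point. The pads swing forward as they close: fully open they stand 13 mm farther back than shut.
Start: joints at [-1.273, 0.326, -0.193, 1.052, 0, 1.437], TCP at [230.192, -499.53, 231.281] pointing down, gripper open.
Joint ranges: [-2.65, 2.65], [-0.97, 1.79], [-1.3, 1.35], [-1.93, 2.1], [-1.47, 1.37], [-3.14, 3.14]. Speed limits (rad/s): [2.57, 2.57, 3.14, 3.14, 3.14, 3.14].

## Interface

Orientations are given as [roll, pitch, yaw] about the fixed x, y, z axes, in that order (R = Rz(yaw) Ry(pitch) Rx(roll)).
In Python, from bench import bot, solve_ik, imaging gives the robot as it stands. Calls block until the motion is done:
- bot.move_ptp(position, orientation): joint-space move of the TCP to a pose.
- bot.movel(position, rot=None, max_speed=150, threshold=None): straight line of the TCP; rot=None keeps the orientation; max_speed is the mean speed in mm/s. With threshold (N) it stops when the force on the tool has changed by that much, and returns True; else False.
- bot.move_j(angles): joint-space move.
- bot.grip(opening, effort=None): opening from 0.0 (shut) to 1.0 (fully open); effort is the grip in N (None keeps the last); returns when the fingers have stopped.
- bot.dwell(seconds).
- solve_ik(position, orientation): joint angles nearest the present ones, or None.
- bot.get_state(): the state.
- imaging.capture(name): name is "scene" or "top" or "wrist"; returns the picture (480x640x3 uint8, blue, green, red); there is no depth.
- imaging.camera_model(name): a dict with "K" (3x3 intrinsics, pixels), "position" and "rotation" of the camera in the world. Camera axes: x right, y up, looking along -z (the intrinsics and any distortion apply to the point x, -y, -z); pixel columns grow to the right and rows downward; lengths in mm; the calibration is good to about 2 mm. A picture is of the moment at which its call begins: read the wrist's pose just before it. camera_model takes no time and is no camera call; for the wrist camera it gives the pose at the moment of the call.
A pose or a line that the arm cannot do raises bot.IKError and nothing moves.
- bot.sign_off(): hands the job in, once; it reports no verdict.
The state is a dict: "t": time; "qpos": joint angles; "joint_velocities": joint speeds; "effort": joint torques, N m; "tcp_pos": TCP position; "orientation": TCP orientation; "contact_force": force on the tool from outside, world axes, zero at the start; "wrist_torque": the same for the moment, N m; "opening": opening from 0.0 (shut) to 1.0 (fully open).
Only numpy, scipy, OpenCV 4.12 (cv2) and the standard library are available. Lean on these libraries where they do the work, as an engineer would, in place of code of your own. Each camera call takes 0.05 s, during which the arm holds its last target.

## Task

Push the tall blue grinder across the worktop with your fingertips, so that it slides upright on its foot, until it stands fully inside the empty steel bay. Do not grip it, lift it, straddle it with the fingers or tip it over, push gently, leave the jars, the garlic press and the scoop where they are, and finish with the hand clear.

Things in the scene. Friction and masses are not known exactly. Their poses are not given: they have to be found in the camera images.
- grinder: Tall loose blue plastic grinder, upright and round: 54 mm in diameter up to 125 mm (waist drawn slimmer), twist head 48 mm, 189 mm tall, 0.2 to 0.45 kg. Origin: centre of its underside, z up. Slides if pushed below about 30 mm above the worktop, may tip if pushed higher than about 35 mm. A hand pointing straight down strikes it with the palm: lean the hand back, fingers forward and down.
- bay: The EMPTY bay, fixed: steel back and side walls 30 mm high, 4 mm thick, front open, on a flush dark pad (no step). Inside 84 mm wide (y +-42 mm), 75 mm deep (x -37.5 mouth to 37.5 back). Wings flare from the mouth to x -57, y +-59 mm. Origin: centre of the inside, worktop level; x points from mouth to back, within 0.2 rad of world -y (robot's right). Grinder belongs centred; it touches the back at x = 10 mm.
- jar_bay: A second fixed bay of the same shape, size and axes, already occupied by a jar; which of the two bays is nearer the robot varies.
- jar_in_bay: Clear glass jar with flip-top lid, 78 mm in diameter, 130 mm tall, standing in the other bay. Origin: centre of its underside. Leave it alone.
- jar: The same kind of glass jar, 78 mm in diameter, 130 mm tall, free-standing behind the bays (robot's right). Origin: centre of its underside. Leave it alone.
- press: Folding brushed-aluminium garlic press lying on the worktop, about 165 mm long along its x (-108 to 57 mm), 40 mm wide, 26 mm high. Origin on the worktop. Leave it alone.
- scoop: Small walnut scoop lying on the worktop, about 113 mm long along its x (-80 to 33 mm), 40 mm wide, 24 mm high. Origin on the worktop. Leave it alone.

How it is judged (in metres and radians):
At the end, for the whole second after the job is handed in: The grinder stands upright (within 0.05 rad) and at rest on the worktop inside the empty bay: its centre within 15 mm of the bay's centre along its depth and within 20 mm across. Both jars, the press and the scoop are within 20 mm of where they began (x of grinder in the frame of bay between -0.015 and 0.015 m and y of grinder in the frame of bay between -0.02 and 0.02 m and angle between grinder's own z axis and vertical below 0.05 rad and height (world z) of grinder below 0.004 m and linear speed of grinder below 0.01 m/s and distance of each of jar_in_bay, jar, press, scoop from where it was at the start of the episode below 0.02 m); the robot touches nothing.
It fails at once if the grinder is tipped by more than 0.25 rad (angle between grinder's own z axis and vertical above 0.25 rad).
It fails at once if the grinder is lifted off the worktop (more than 8 mm) (height (world z) of grinder above 0.008 m).
It fails at once if the grinder is gripped or straddled: the point between the fingertips comes within 20 mm of its axis below its top (horizontal distance between the grasp point and grinder below 0.02 m and height (world z) of the grasp point below 0.185 m).
It fails at once if the grinder is pushed roughly (more than 20 N) (contact force between the fingers and grinder above 20 N).
It fails at once if a jar, the garlic press or the scoop is disturbed (moved more than 20 mm) (distance of any of jar_in_bay, jar, press, scoop from where it was at the start of the episode above 0.02 m).
It also fails if it takes over 58 s, if anything falls off the work surface, if the arm or the gripper's body presses on something with over 40 N, if the wrist force passes 120 N, or if a joint passes its speed limit or range.

## Working session

There is one attempt and no reset: what is moved stays moved. The work goes in short steps, each a Python script; the robot and the scene stay as the last script left them, time stands still between calls to the robot, and variables do not carry over. Pictures are saved under pics/ and viewed, and the job is handed in when it is done.

```bash
ls; mkdir -p pics; python3 - <<'E'
from bench import bot, imaging
import cv2
for n in ("scene","top","wrist"):
    m=imaging.camera_model(n); cv2.imwrite(f"pics/{n}0.png",imaging.capture(n)); print(n,m)
print(bot.get_state())
E
```

```text
pics
scene {'K': array([[610.90015446,   0.        , 321.23733695],
       [  0.        , 610.90015446, 247.19473586],
       [  0.        ,   0.        ,   1.        ]]), 'position': array([1325.34932649,  810.2792349 ,  756.4568874 ]), 'rotation': array([0.98652374, 0.02261887, 2.36649487])}
top {'K': array([[545.84599495,   0.        , 323.06339206],
       [  0.        , 545.84599495, 241.32736371],
       [  0.        ,   0.        ,   1.        ]]), 'position': array([ 367.75269908,   -8.47515068, 1212.63371473]), 'rotation': array([ 0.17303907,  0.01462803, -1.54492333])}
wrist {'K': array([[342.92397026,   0.        , 323.24370348],
       [  0.        , 342.92397026, 238.7869304 ],
       [  0.        ,   0.        ,   1.        ]]), 'position': array([ 300.73360401, -466.17546529,  373.18203507]), 'rotation': array([-0.31347358,  0.0017226 , -1.13881792])}
{'t': 0.15, 'qpos': array([-1.27319675e+00,  3.26819375e-01, -1.93322005e-01,  1.05200339e+00,
       -8.51712712e-06,  1.43657174e+00]), 'joint_velocities': array([ 0.00060116, -0.00066998,  0.00267271, -0.00094369, -0.0004658 ,
       -0.00138803]), 'effort': array([ 5.93587010e-04, -4.43702245e+01,  2.62664688e+01,  1.04397704e-02,
       -1.34684087e-04, -2.81997060e-06]), 'tcp_pos': array([ 230.05925948, -499.09995079,  230.66902163]), 'orientation': array([-3.14025520e+00, -1.72010093e-04,  4.31824052e-01]), 'contact_force': array([ 0.69620349,  1.70827736, -0.5060455 ]), 'wrist_torque': array([ 0.00098344, -0.01438249, -0.04394223]), 'opening': 1.0025123174146662}
```

View pics/scene0.png

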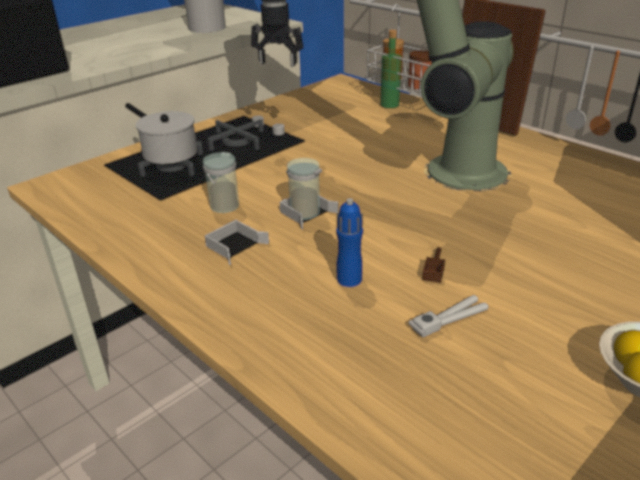

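View pics/top0.png

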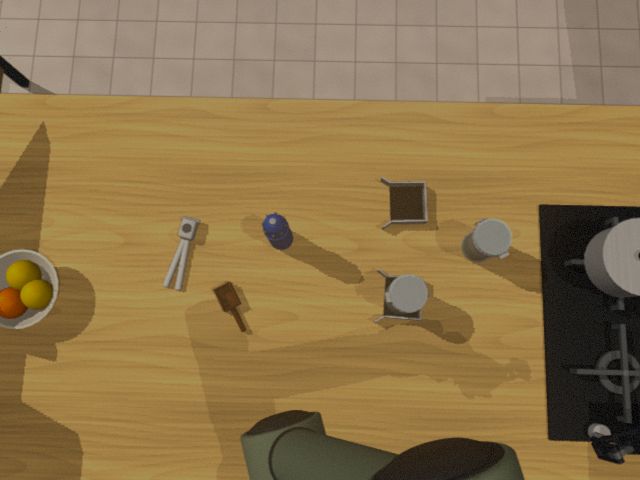

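View pics/wrist0.png

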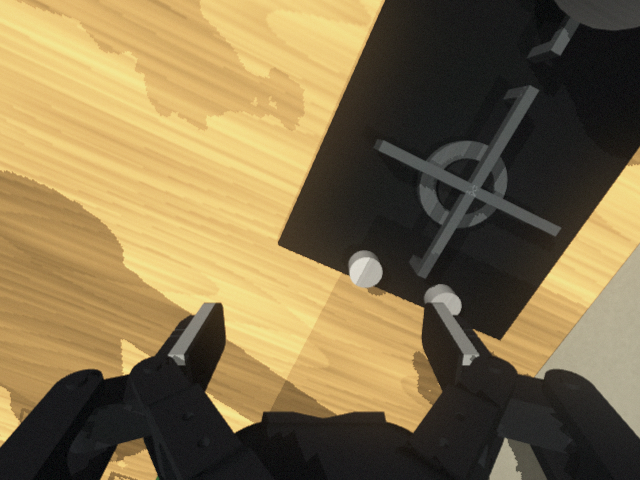

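```bash
cat > h.py <<'E'
import numpy as np, cv2
from scipy.spatial.transform import Rotation as R
from bench import bot, imaging, solve_ik
def cam(n):
    m=imaging.camera_model(n); return m["K"],np.array(m["position"]),R.from_euler("xyz",m["rotation"]).as_matrix()
def ray(n,px,z=0.):
    K,p,M=cam(n); d=np.linalg.inv(K)@[px[0],px[1],1.]; d=M@np.array([d[0],-d[1],-d[2]])
    return p+d*(z-p[2])/d[2]
def proj(n,P):
    K,p,M=cam(n); c=M.T@(np.array(P,float)-p); u=K@np.array([c[0],-c[1],-c[2]]); return u[:2]/u[2]
E
python3 - <<'E'
from h import *
t=cv2.imread("pics/top0.png"); s=cv2.imread("pics/scene0.png")
for n,im in (("top",t),("scene",s)):
    hsv=cv2.cvtColor(im,cv2.COLOR_BGR2HSV); m=cv2.inRange(hsv,(105,110,40),(130,255,255))
    if n=="scene": m[:190]=0
    k,l,st,c=cv2.connectedComponentsWithStats(m)
    i=1+np.argmax(st[1:,4]); print(n,st[i],c[i])
    m=(l==i)
    if n=="scene":
        for v in range(st[i][1],st[i][1]+st[i][3],6):
            x=np.where(m[v])[0]; print(v,x.min(),x.max())
cv2.imwrite("pics/topc.png",cv2.resize(t[150:350,150:350+200][:, :],None,fx=2,fy=2)) if 0 else None
cv2.imwrite("pics/c1.png",cv2.resize(t[165:330,360:520],None,fx=3.6,fy=3.6,interpolation=cv2.INTER_CUBIC))
cv2.imwrite("pics/c2.png",cv2.resize(t[195:345,150:310],None,fx=4,fy=4,interpolation=cv2.INTER_CUBIC))
cv2.imwrite("pics/c3.png",cv2.resize(s[140:340,190:390],None,fx=3,fy=3,interpolation=cv2.INTER_CUBIC))
E
```

```text
top [264 215  10  13  56] [268.17857143 221.60714286]
scene [ 337  203   25   83 1630] [349.28650307 246.53803681]
203 345 354
209 341 358
215 339 360
221 342 360
227 342 360
233 338 361
239 339 359
245 339 359
251 339 359
257 338 360
263 338 360
269 338 360
275 338 360
281 339 359
```

View pics/c1.png

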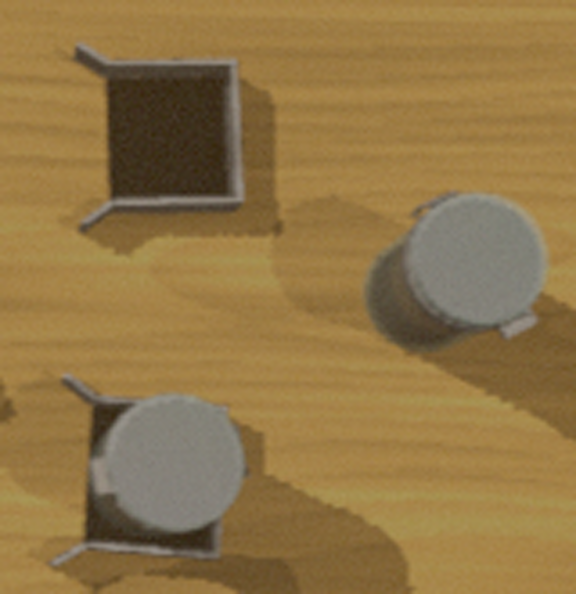

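View pics/c2.png

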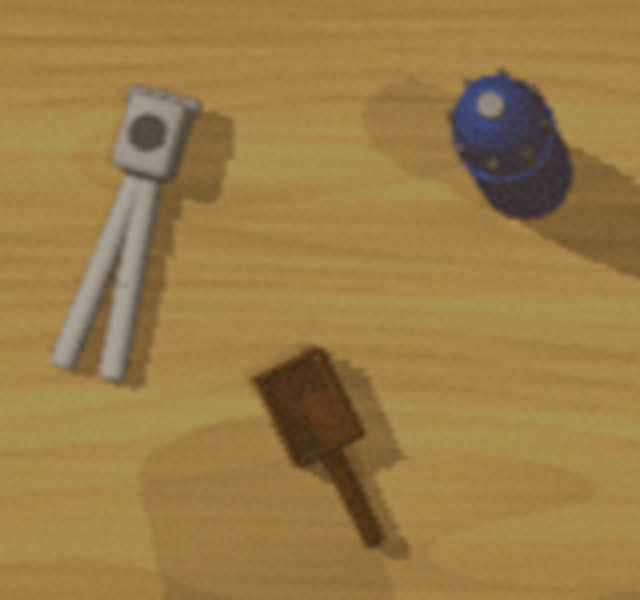

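View pics/c3.png

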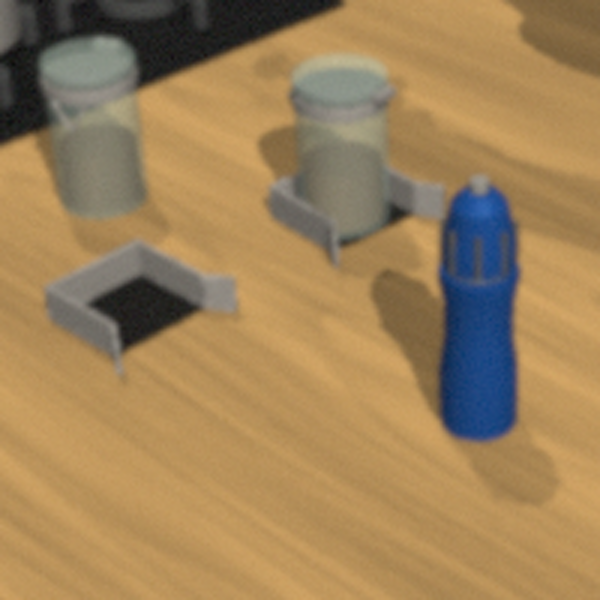

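```bash
python3 - <<'E'
from h import *
np.set_printoptions(precision=1,suppress=True)
f=lambda x,y:(360+x/3.6-.36,165+y/3.6-.36)
print("nadir",proj("top",[368,-8,0]))
print("tops z30 outer UR,LR,UL,LL",*[ray("top",f(*p),30)[:2] for p in((238,60),(243,209),(108,62),(112,209))])
print("pad z0",*[ray("top",f(*p),0)[:2] for p in((108,76),(228,76),(232,198),(112,201))])
g=lambda x,y:(190+x/3-.33,140+y/3-.33)
print("scene tops z30 outer",*[ray("scene",g(*p),30)[:2] for p in((46,288),(138,242),(205,275),(118,325))])
print("scene pad z0",*[ray("scene",g(*p),0)[:2] for p in((205,305),(120,350),)])
print("scene tip wings z30", ray("scene",g(237,279),30), ray("scene",g(120,346),30))
k=lambda x,y:(150+x/4-.37,195+y/4-.37)
print("knob top", ray("top",k(490,103),189)[:2], "scene",ray("scene",g(480,180),189)[:2])
# foot: front-most bottom at scene row ~285.5
b=ray("scene",g(479,438),0); _,p,_=cam("scene"); d=(b-p)[:2]; d/=np.linalg.norm(d); print("foot",b[:2]+27*d)
for v,a,c in((263,338,360),(275,338,360)): pass
for n,c in (("press",[(150,92),(65,365),(112,378),(200,105)]),("scoop",[(252,380),(318,350),(362,435),(300,465),(375,545)])):
    print(n,*[ray("top",k(*q),12)[:2] for q in c])
h=lambda x,y:(360+x/3.6-.36,165+y/3.6-.36)
print("jar",ray("top",h(475,260),130),"jarbay",ray("top",h(174,463),130))
for P in ([517,100,0],[517,100,189],[517,100,100]): print(proj("top",P),proj("scene",P))
E
```

```text
nadir [331.  336.6]
tops z30 outer UR,LR,UL,LL [ 715.5 -211.9] [ 621.  -214.4] [ 712.5 -131.3] [ 619.2 -134.2]
pad z0 [ 712.  -134.5] [ 713.7 -210.7] [ 634.4 -212.7] [ 630.7 -137.4]
scene tops z30 outer [ 715.1 -208. ] [ 626.3 -211.1] [ 621.2 -135.7] [ 708.3 -128.6]
scene pad z0 [ 619.8 -141.2] [ 702.2 -139.4]
scene tip wings z30 [ 608.3 -113.9   30. ] [ 723.8 -105.8   30. ]
knob top [584.8 109.9] scene [581.6 110.1]
foot [577.4 106.1]
press [624.3 322.9] [469.  359.4] [462.5 332.8] [617.4 294.1]
scoop [463.3 255.3] [480.8 219.7] [434.7 192.9] [417.5 226.1] [375.4 182.7]
jar [ 573.5 -325.7  130. ] jarbay [ 456.3 -158.2  130. ]
[284.3 267.8] [366.7 264.6]
[275.9 255.4] [368.4 186.4]
[280.2 261.8] [367.6 224.8]
```

```bash
cat >> h.py <<'E'
def ori(d,th):
    d=np.array([d[0],d[1],0.]);d/=np.linalg.norm(d);u=np.array([0,0,1.])
    z=np.sin(th)*d-np.cos(th)*u; x=np.cos(th)*d+np.sin(th)*u
    return R.from_matrix(np.stack([x,np.cross(z,x),z],1)).as_euler("xyz")
AX=np.array([0.028,-1.]);AX/=np.linalg.norm(AX); BC=np.array([668.5,-172.]); G0=np.array([582,108.])
TH=np.radians(50)
E
python3 - <<'E'
from h import *
np.set_printoptions(precision=2,suppress=True)
P=BC-105*AX; d1=P-G0; d1/=np.linalg.norm(d1); print(P,d1)
for th in (45,50,55,60):
  t=np.radians(th)
  for nm,pt,d,z in (("pre",G0-90*d1,d1,300),("down",G0-90*d1,d1,13),("c",G0-25*d1,d1,13),("e1",P-25*d1,d1,13),("pre2",P-60*AX,AX,13),("end",BC-22*AX,AX,13),("endup",BC-90*AX,AX,200)):
    print(th,nm,solve_ik([*pt,z],list(ori(d,t))))
E
```

```text
[665.56 -67.04] [ 0.43 -0.9 ]
45 pre [ 0.58  0.45 -0.07  1.19 -0.78 -1.38]
45 down [ 0.58  0.78 -0.33  0.6  -0.78 -1.38]
45 c [ 0.47  0.75 -0.4   0.45 -0.79 -1.54]
45 e1 [ 0.13  0.72 -0.5   0.06 -0.74 -2.  ]
45 pre2 [ 0.2   0.91  0.    0.83 -0.77 -1.33]
45 end [-0.01  0.84 -0.16  0.52 -0.78 -1.63]
45 endup [ 0.09  0.66  0.03  1.   -0.78 -1.49]
50 pre [ 0.61  0.48 -0.07  1.22 -0.86 -1.32]
50 down [ 0.61  0.83 -0.29  0.64 -0.86 -1.32]
50 c [ 0.5   0.79 -0.38  0.46 -0.87 -1.49]
50 e1 [ 0.16  0.75 -0.52 -0.02 -0.83 -2.  ]
50 pre2 [ 0.22  0.96  0.04  0.88 -0.85 -1.27]
50 end [ 0.01  0.88 -0.15  0.52 -0.87 -1.59]
50 endup [ 0.12  0.69  0.03  1.02 -0.87 -1.44]
55 pre [ 0.64  0.52 -0.06  1.25 -0.93 -1.25]
55 down [ 0.64  0.88 -0.25  0.7  -0.93 -1.25]
55 c [ 0.53  0.83 -0.36  0.5  -0.96 -1.43]
55 e1 [ 0.19  0.79 -0.53 -0.09 -0.91 -2.  ]
55 pre2 [ 0.25  1.01  0.09  0.95 -0.93 -1.2 ]
55 end [ 0.04  0.92 -0.14  0.53 -0.96 -1.55]
55 endup [ 0.14  0.73  0.04  1.05 -0.95 -1.38]
60 pre [ 0.66  0.57 -0.05  1.31 -1.01 -1.16]
60 down [ 0.66  0.93 -0.21  0.78 -1.01 -1.16]
60 c [ 0.55  0.88 -0.32  0.54 -1.04 -1.36]
60 e1 [ 0.21  0.83 -0.54 -0.18 -1.   -2.01]
60 pre2 [ 0.27  1.07  0.14  1.03 -1.   -1.12]
60 end [ 0.06  0.96 -0.11  0.55 -1.05 -1.51]
60 endup [ 0.16  0.77  0.06  1.09 -1.03 -1.31]
```

```bash
python3 - <<'E'
from h import *
P=BC-105*AX; d1=P-G0; d1/=np.linalg.norm(d1); o=list(ori(d1,TH))
bot.grip(0.4,20)
bot.movel([230,-450,400],max_speed=250)
bot.move_ptp([*(G0-95*d1),330],o)
bot.movel([*(G0-95*d1),40],max_speed=150)
bot.movel([*(G0-95*d1),13],max_speed=40)
s=bot.get_state();print(s["t"],s["tcp_pos"],s["opening"],s["contact_force"])
cv2.imwrite("pics/s1.png",cv2.resize(imaging.capture("scene")[160:340,260:460],None,fx=4,fy=3.3,interpolation=cv2.INTER_CUBIC)[:600])
cv2.imwrite("pics/t1.png",imaging.capture("top"));cv2.imwrite("pics/w1.png",imaging.capture("wrist"))
E
```

```text
7.0333 [541.12924879 193.73751288  13.01836745] 0.40203035014463995 [ 0.29524218  0.0911328  -0.1579318 ]
```

View pics/s1.png

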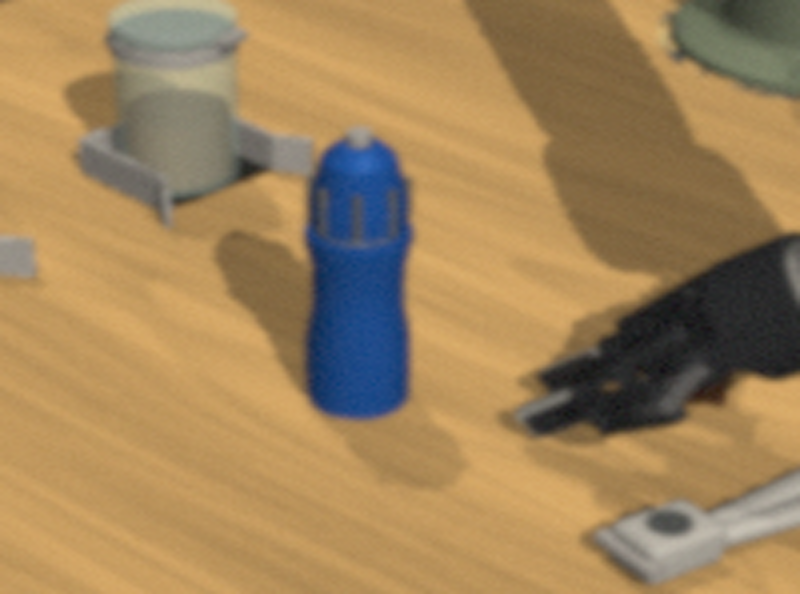

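View pics/t1.png

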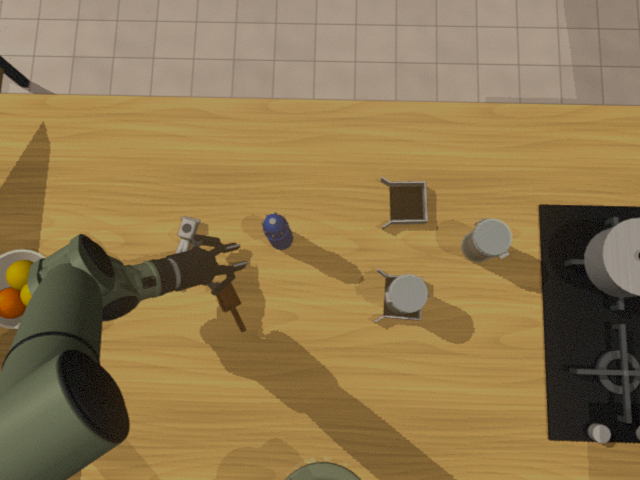

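View pics/w1.png

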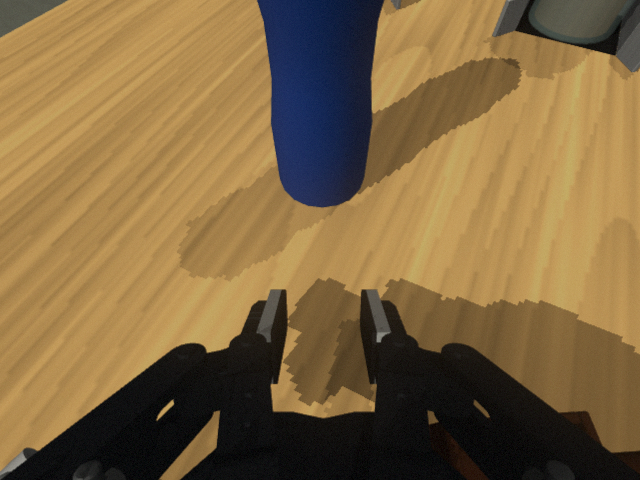

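```bash
python3 - <<'E'
from h import *
P=BC-105*AX; d1=P-G0; d1/=np.linalg.norm(d1); M=R.from_euler("xyz",ori(d1,TH)).as_matrix()
t=np.array([541.1,193.7,13])
for dz in (0,-5,-10):
  for sy in (17,-17):
    for sx in (11,-11):
      q=t+M@[sx,sy,dz]; print(dz,sy,sx,q.round(1),"top",proj("top",q).round(1),"wrist",proj("wrist",q).round(0), "sc", ((proj("scene",q)-[260,160])*[4,3.3]).round(0))
E
```

```text
0 17 11 [528.8 180.   21.4] top [247.5 260.4] wrist [358. 284.] sc [529. 376.]
0 17 -11 [522.7 192.8   4.6] top [242.8 264. ] wrist [357. 325.] sc [554. 403.]
0 -17 11 [559.5 194.6  21.4] top [241.6 246.6] wrist [284. 284.] sc [512. 408.]
0 -17 -11 [553.4 207.4   4.6] top [237.  250.3] wrist [286. 325.] sc [538. 435.]
-5 17 11 [527.2 183.5  24.6] top [245.7 260.9] wrist [359. 288.] sc [536. 373.]
-5 17 -11 [521.1 196.2   7.8] top [241.  264.5] wrist [358. 331.] sc [562. 400.]
-5 -17 11 [557.8 198.1  24.6] top [239.7 247. ] wrist [283. 288.] sc [519. 405.]
-5 -17 -11 [551.7 210.9   7.8] top [235.2 250.8] wrist [285. 331.] sc [546. 432.]
-10 17 11 [525.5 186.9  27.9] top [243.8 261.4] wrist [360. 294.] sc [544. 370.]
-10 17 -11 [519.4 199.7  11. ] top [239.2 265. ] wrist [359. 338.] sc [570. 397.]
-10 -17 11 [556.2 201.6  27.9] top [237.9 247.5] wrist [281. 294.] sc [527. 402.]
-10 -17 -11 [550.1 214.3  11. ] top [233.3 251.3] wrist [283. 338.] sc [553. 429.]
```

```bash
python3 - <<'E'
from h import *
P=BC-105*AX; d1=P-G0; d1/=np.linalg.norm(d1)
bot.movel([*(G0-38*d1),10],max_speed=50)
bot.movel([*(G0-14*d1),10],max_speed=12)
s=bot.get_state();print(s["t"],s["tcp_pos"],s["contact_force"])
cv2.imwrite("pics/w2.png",imaging.capture("wrist"))
cv2.imwrite("pics/s2.png",imaging.capture("scene"))
E
```

```text
10.625 [575.89729012 120.62297716   9.97203621] [-0.6231298   1.65713446  0.13852424]
```

View pics/w2.png

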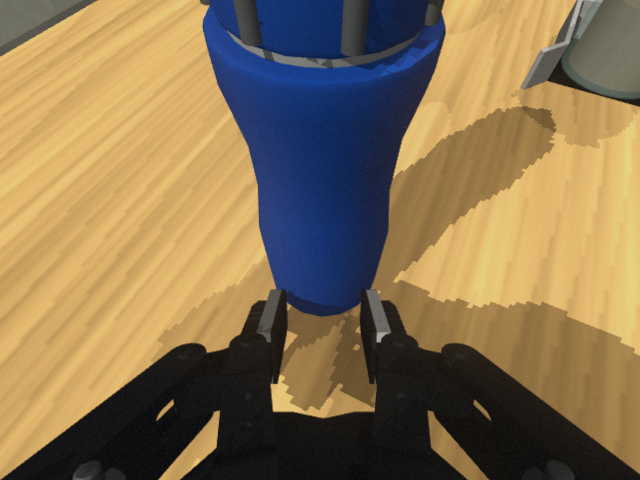

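View pics/s2.png

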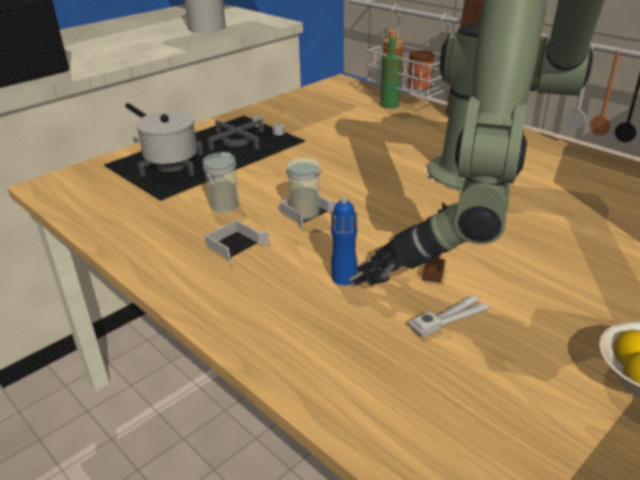

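Fingers nest against the grinder foot (wrist rows ~290–310), upright, about 1.7 N. I'll continue the push.

```bash
python3 - <<'E'
from h import *
P=BC-105*AX; d1=P-G0; d1/=np.linalg.norm(d1)
E=P-24*d1
a=bot.movel([*(G0+20*d1-24*d1),10],max_speed=18)
s=bot.get_state();print(s["t"],s["contact_force"])
bot.movel([*E,10],max_speed=35,threshold=10)
s=bot.get_state();print(s["t"],s["tcp_pos"],s["contact_force"])
cv2.imwrite("pics/w3.png",imaging.capture("wrist"))
bot.movel([*(E-45*d1),14],max_speed=60)
s=bot.get_state();print(s["t"])
cv2.imwrite("pics/s3.png",imaging.capture("scene"));cv2.imwrite("pics/t3.png",imaging.capture("top"))
E
```

```text
11.4333 [ 0.5238825   0.50820474 -0.28795603]
16.55 [655.20844059 -45.35289199  10.01558685] [-0.84776924  1.07195609  0.12790324]
17.5
```

View pics/w3.png

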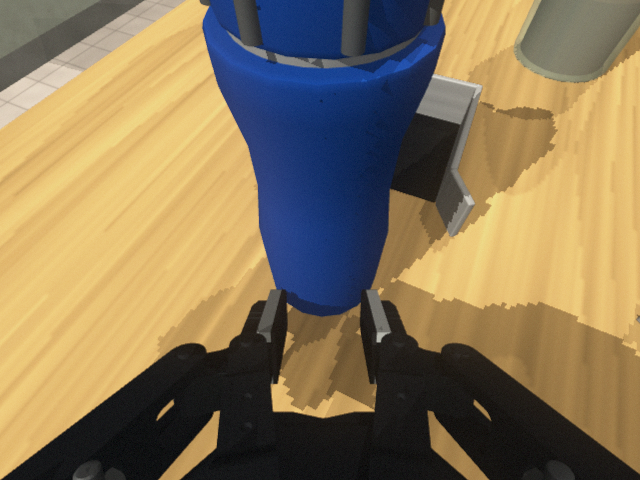

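View pics/s3.png

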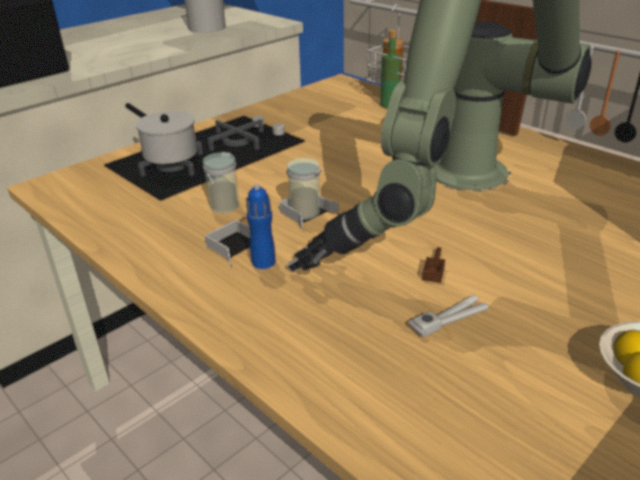

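View pics/t3.png

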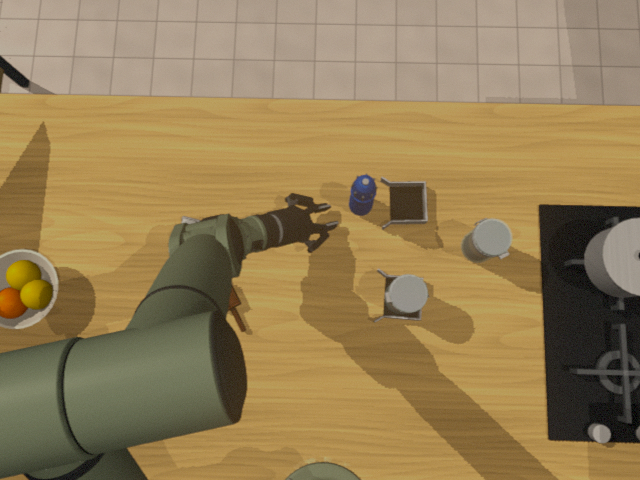

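```bash
python3 - <<'E'
from h import *
t=cv2.imread("pics/top3.png") if 0 else cv2.imread("pics/t3.png")
cv2.imwrite("pics/c4.png",cv2.resize(t[150:250,325:445],None,fx=6,fy=6,interpolation=cv2.INTER_CUBIC))
s=cv2.imread("pics/s3.png")
hsv=cv2.cvtColor(s,cv2.COLOR_BGR2HSV); m=cv2.inRange(hsv,(105,110,40),(130,255,255)); m[:175]=0
k,l,st,c=cv2.connectedComponentsWithStats(m); i=1+np.argmax(st[1:,4]); print(st[i])
for v in range(st[i][1],st[i][1]+st[i][3],6):
    x=np.where(l[v]==i)[0]; print(v,x.min(),x.max(),end="; ")
b=ray("scene",(263,st[i][1]+st[i][3]-.5),0); _,p,_=cam("scene"); d=(b-p)[:2]; d/=np.linalg.norm(d); print("foot",b[:2]+27*d)
print([ (z,proj("scene",[665.6,-67,z]).round(1),proj("top",[665.6,-67,z]).round(1)) for z in (0,50,125,189)])
E
```

```text
[ 248  189   26   79 1535]
189 252 262; 195 249 266; 201 249 267; 207 249 268; 213 250 270; 219 248 270; 225 250 269; 231 251 269; 237 250 271; 243 249 272; 249 251 273; 255 252 273; 261 253 273; 267 258 267; foot [662.28090986 -74.76773738]
[(0, array([263.5, 262.5]), array([359.9, 204.8])), (50, array([261.7, 243.2]), array([361.1, 199.4])), (125, array([258.9, 212.7]), array([363. , 190.3])), (189, array([256.4, 185. ]), array([364.9, 181.6]))]
```

View pics/c4.png

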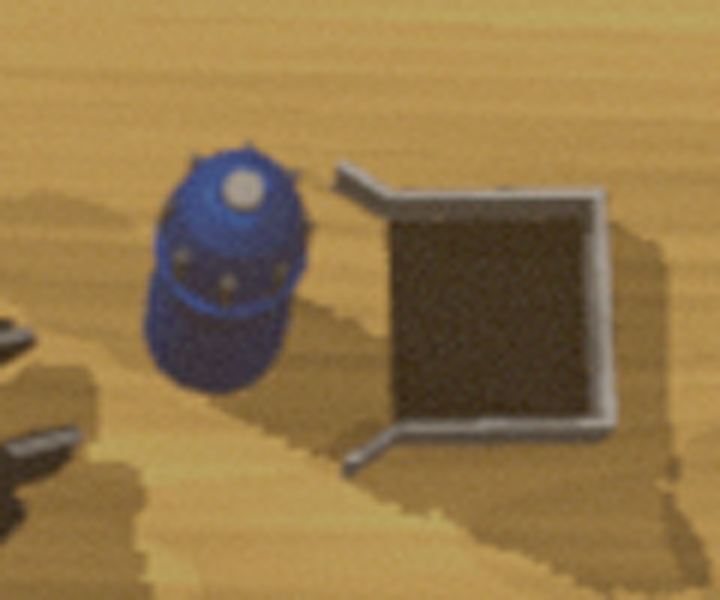

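```bash
python3 - <<'E'
from h import *
P=BC-105*AX; o=list(ori(AX,TH))
bot.grip(0.3,20)
bot.movel([*(P-65*AX),30],rot=o,max_speed=50)
bot.movel([*(P-44*AX),12],max_speed=40)
bot.movel([*(P-20*AX),12],max_speed=12,threshold=10)
s=bot.get_state();print(s["t"],s["tcp_pos"],s["contact_force"])
cv2.imwrite("pics/w4.png",imaging.capture("wrist"))
r=bot.movel([*(BC-55*AX),12],max_speed=30,threshold=8)
s=bot.get_state();print(r,s["t"],s["tcp_pos"],s["contact_force"])
cv2.imwrite("pics/w5.png",imaging.capture("wrist"));cv2.imwrite("pics/t5.png",cv2.resize(imaging.capture("top")[150:270,300:460],None,fx=5,fy=5,interpolation=cv2.INTER_CUBIC))
cv2.imwrite("pics/s5.png",cv2.resize(imaging.capture("scene")[150:300,180:380],None,fx=4,fy=4,interpolation=cv2.INTER_CUBIC))
E
```

```text
21.6833 [664.99760502 -47.01656709  11.96862507] [-0.67846129  2.34956634 -0.16745701]
False 24.2167 [ 666.9897884  -116.97639016   11.99786553] [0.28086912 1.69070414 0.22407027]
```

View pics/w5.png

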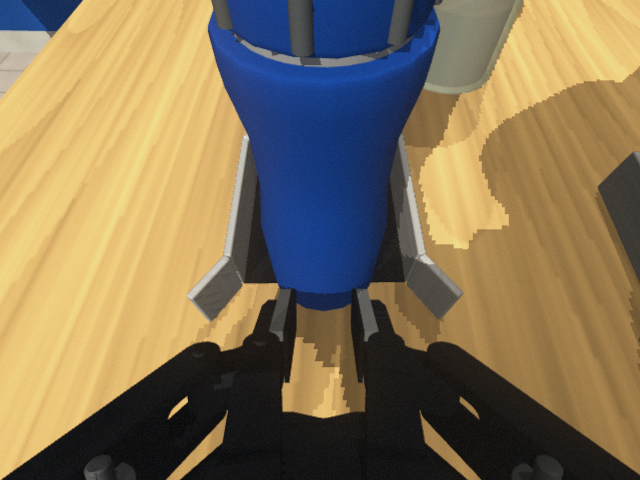

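View pics/t5.png

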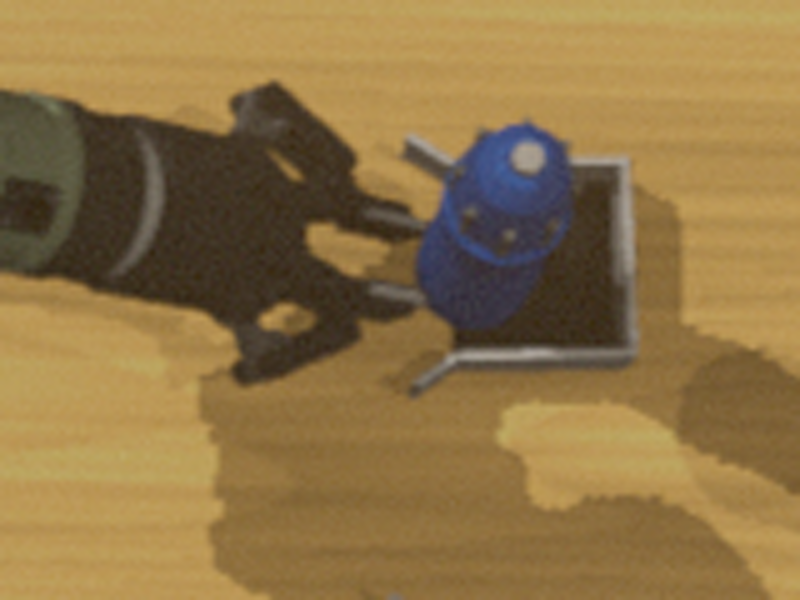

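View pics/s5.png

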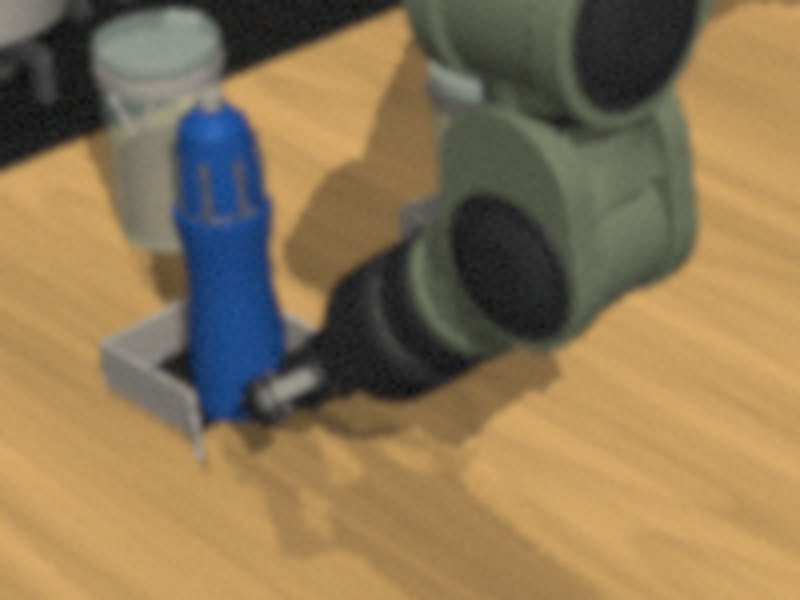

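```bash
python3 - <<'E'
from h import *
r=bot.movel([*(BC-29*AX),12],max_speed=20,threshold=7)
s=bot.get_state();print(r,s["t"],s["tcp_pos"],s["contact_force"])
cv2.imwrite("pics/w6.png",imaging.capture("wrist"));cv2.imwrite("pics/t6.png",cv2.resize(imaging.capture("top")[150:270,340:460],None,fx=5,fy=5,interpolation=cv2.INTER_CUBIC))
print(proj("top",[*BC,189]))
E
```

```text
False 25.8167 [ 667.6282459  -143.030839     12.00587282] [-0.3953946   0.98809031  0.61366459]
[419.239344   181.31275788]
```

View pics/w6.png

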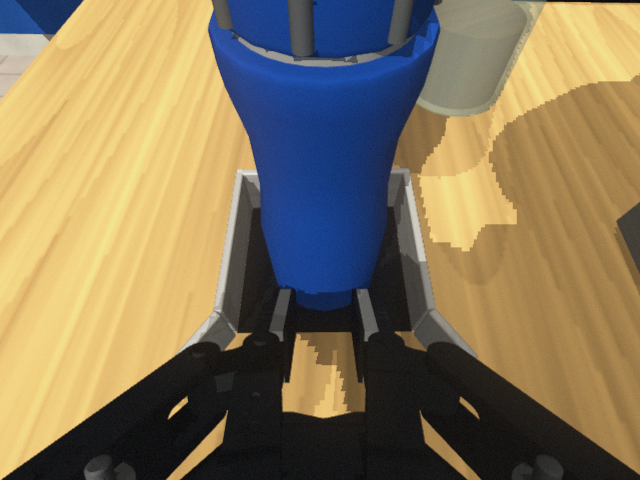

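View pics/t6.png

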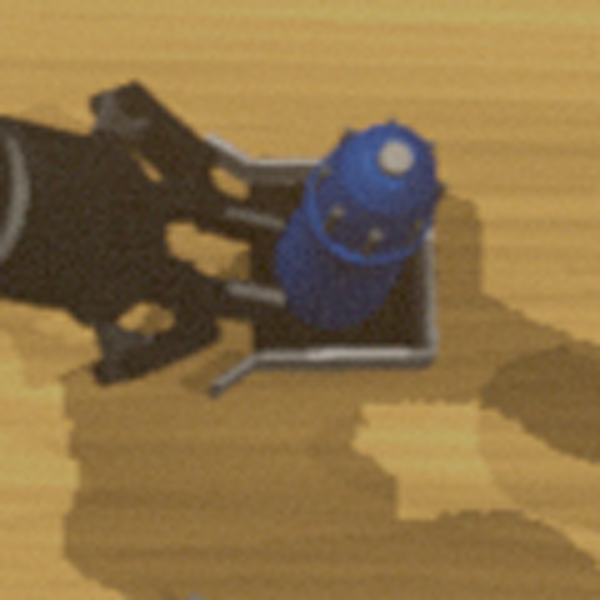

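```bash
python3 - <<'E'
from h import *
bot.movel([*(BC-60*AX),16],max_speed=40)
bot.movel([*(BC-160*AX),90],max_speed=80)
bot.dwell(0.5)
s=bot.get_state();print(s["t"],s["tcp_pos"],s["contact_force"])
t=imaging.capture("top");cv2.imwrite("pics/t7.png",t);cv2.imwrite("pics/t7c.png",cv2.resize(t[150:330,360:520],None,fx=3.3,fy=3.3,interpolation=cv2.INTER_CUBIC))
cv2.imwrite("pics/s7.png",imaging.capture("scene"))
E
```

```text
29.0583 [663.99846878 -12.0863051   89.98166737] [-0.17795353 -0.60699258 -0.25171124]
```

View pics/t7c.png

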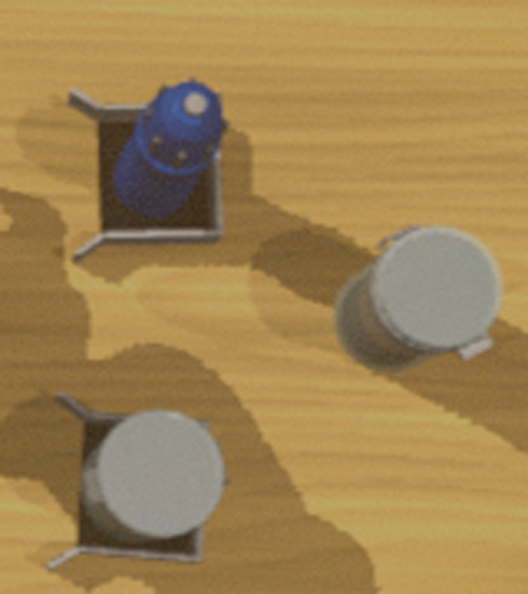

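View pics/s7.png

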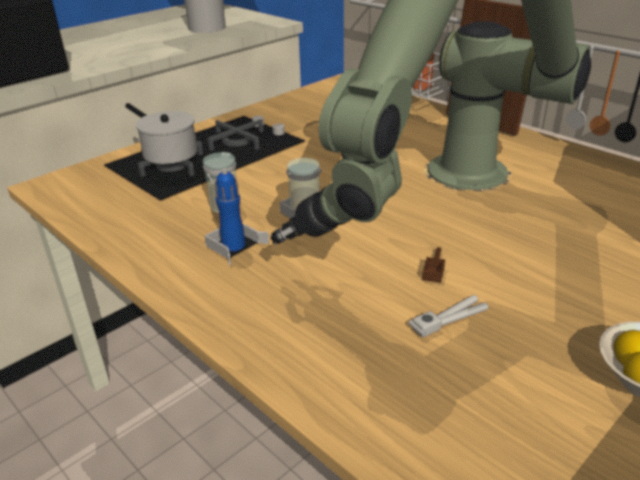

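View pics/t7.png

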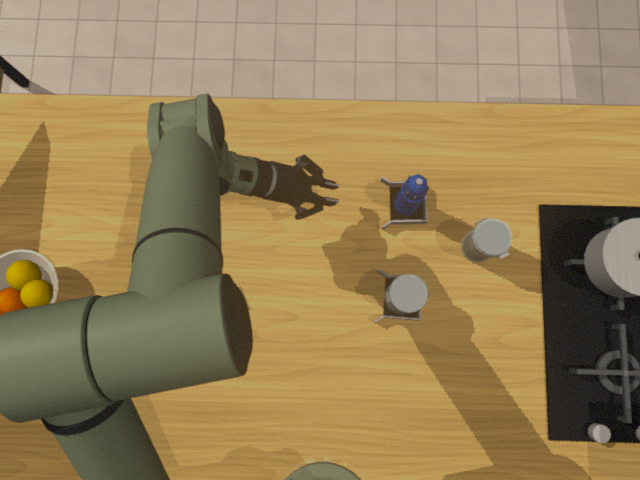

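```bash
python3 -c "
from h import *
bot.sign_off()"
```

```text
the job is handed in; nothing more can be done
```

The grinder is standing upright in the empty bay, and the job was handed in at about 29 s; sign-off gave no verdict.

**What I did:** I leaned the hand back 50° and held the fingers 25–34 mm apart. The fingertips pushed about 22–25 mm above the worktop. I pushed the grinder in two straight stages, first to a point in front of the bay and then along the bay's axis, and then drew the hand back clear.

**Last checks:**
- **Position:** in the last top view the grinder's knob is at pixel (419.1, 181.2). A grinder centred in the bay would show at (419.2, 181.3), so by this view it is within 1 mm of my measured bay centre. That centre is itself good to roughly 3 mm.
- **Upright:** it looks upright in both the scene and top views.
- **Forces:** the tool force read at most about 2.5 N at the points where I sampled it. The 7–10 N stop thresholds, set on most of the pushing moves, never triggered.
- **Other objects:** by eye, the jars, press and scoop look unmoved. In the final top view the arm hides the press and scoop, so for those I relied on the scene view alone.

**Disagreement:** foot estimates from the scene camera's bottom edge differed by up to 8 mm from the knob-based positions. I put this down to image blur and used the knob, which matched the predicted position.

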